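# Load the sprayer's battery sled

### The arm

A 6-joint arm with a two-finger parallel gripper is mounted at the origin on the work surface. World frame = base frame: x ahead of the robot, y to its left, z up, the work surface at z = 0. Lengths are in mm, angles in degrees, forces in N, time in s.
With the tool pointing down it reaches from about 300 to 850 mm from the base axis. Payload 4.2 kg.
Tool frame: the origin (TCP) lies at the very end of the fingers, on their centre line; the grasp point (between the pads) lies 19 mm behind it (env.grip_depth is the distance from the TCP to the grasp point, in mm); z points along the fingers, y is the line along which they close (so a half turn about z gives the same grasp; the last joint's range is limited). The gripper opens to 91 mm and grips with 3 to 60 N. Pads are 32 mm wide; open, the fingers measure 118 mm over their backs; the gripper's body (76 mm by 178 mm) begins 60 mm behind the grasp point.
Start: joints at [67.208, 18.312, 89.639, -0, 72.044, -1.146], TCP at [212.107, 534.466, 213.976] pointing down, gripper open.
Joint ranges: [-177.97, 177.97], [-48.28, 115.42], [12.27, 149.76], [-77.06, 257.06], [2.81, 150.46], [-146.56, 146.56]. Speed limits (degrees/s): [147.25, 147.25, 180, 180, 180, 180].

### API

Orientations are given as [roll, pitch, yaw] about the fixed x, y, z axes, in that order (R = Rz(yaw) Ry(pitch) Rx(roll)).
In Python, from workcell import env, cams gives the robot as it stands.
- The arm moves only by the tool apply_moves, never from a script. Its argument "deltas" is a list of rows, each a list of 5 numbers: the shift along the tool's x, y, z in m, then the turn about the tool's z in rad, then the opening, from -1 (shut) to 1 (fully open), so that 0 is half open. In form: [[tx, ty, tz, roll, gripper], ...]. A call has 1 to 5 rows; each row is the pose to reach, as a shift and turn from the pose commanded when the call began, along the tool's axes at that moment; what a row does not reach only later rows make up. A row lasts 1/10 s, in which the tool goes at most 50 mm and 8.59 degrees, less where a joint would pass 70% of its speed; a pose out of reach is approached as far as the arm can. A call with a gripper value outside its range is refused whole. The fingers move at their own pace and stop on an object; "grip_force" is the grip in N (left out, the last holds). Time passes only in rows, so rows that repeat a pose let the fingers close. It gives the time, the measured TCP pose, the force, the opening and the grip force at its end, in the units of the state.
- env.state(): the state, without advancing time (a new reading comes with each control period).
- cams.grab_frame(name): name is "scene" or "top" or "wrist"; returns the picture (420x560x3 uint8, blue, green, red); there is no depth.
- cams.get_calibration(name): a dict with "mtx" (3x3 intrinsics, pixels), "eye" and "attitude" of the camera in the world; the wrist camera has in their place "tool_from_camera" (4x4, takes a point from camera to tool coordinates, whose origin is the TCP and whose axes are the flange's). Camera axes: x right, y down, z forward; pixel columns grow to the right and rows downward; lengths in mm; the calibration is good to about 2 mm. A picture is of the moment at which its call begins: read the wrist's pose just before it. get_calibration takes no time and is no camera call.
- env.job_done(): hands the job in; it is judged then, once.
The state is a dict: "time_s": time; "qpos": joint angles; "qvel": joint speeds; "effort": joint torques, N m; "ee_pos": TCP position; "ee_rot": TCP orientation; "force": force on the tool from outside, world axes, zero at the start; "torque": the same for the moment, N m; "gripper_width": finger opening in mm; "gripper_force": force on a finger pad.
Only numpy, scipy, OpenCV 4.12 (cv2) and the standard library are available. Lean on these libraries where they do the work, as an engineer would, in place of code of your own. Each camera call takes 0.05 s, during which the arm holds its last target. There are 200 camera calls.

### The job

Load the blue battery cell into the green battery sled: with the flat end going in first under the yellow bar, push it against the spring contact while the orange-banded end is still raised, then tip the orange end down behind the two brass posts until the cell lies level and fully home, and let go. Do not knock over the jar, the steel cup or the white spent cell.

Things in the scene. Friction and masses are not known exactly. Their poses are not given: they have to be found in the camera images.
- cell_mid (a point): Middle (on the axis, half-way along) of the loose blue cell: a cylinder 32 mm in diameter, body 68 mm long, about 140 g, lying level in a rest at any yaw. Its x axis runs along the cell from the flat steel end (x = -34 mm) to the end with a 14 mm wide orange band and a brass nub (body ends at x = +34 mm; nub 10 mm in diameter, 3 mm long).
- cell_nub (a point): Tip of the brass nub on the orange-banded end of the blue cell: 37 mm from its middle along its axis.
- rest_mid (a point): Fixed wooden rest, where the cell's middle lies at the start, 30 mm above the table; x along the cell. Two V saddles, 10 mm long and 44 mm wide, centred 26 mm either side, their tops below the cell's axis; between them 42 mm is free for fingers, down to a base 84 x 60 mm, 8 mm high.
- bay (a point): Where the cell's middle is when fully home in the fixed green sled: 34 mm above the table. x runs level along the bay from spring to brass posts, y across, z up; the sled's other points share these axes. Two V saddles (10 mm long, 44 mm wide, centred at x = +-26 mm) carry and centre the cell; between them there is finger room down to the base plate (165 x 90 mm, its top 26 mm below this point).
- spring_home (a point): Centre of the cell's flat end when home: 34 mm before the bay point. The sprung brass disc (16 mm in diameter, on the axis) stands 6 mm farther toward +x when free, just past the yellow bar. Black cheeks (inner faces at y = +-23 mm) stand beside it from x = -29 to +5 mm here, up to 28 mm above the axis; the spring block behind (x = -48 to -26 mm) rises 22 mm above the axis.
- bar (a point): Middle of the underside of the yellow keeper bar that crosses above the flat end, 23 mm above the bay's axis, 32 mm before the bay point; 6 mm wide along x, 5 mm thick. A level cell cannot be lowered past it: the flat end slips in under it with the cell tipped, orange end up, by about 20 degrees.
- posts (a point): Point between the two brass posts, level with their tops (4 mm above the bay's axis) and on their inner faces (34 mm beyond the bay point). Posts 8 mm thick, 12 mm wide, centred at y = +-13 mm; the nub goes in the 14 mm gap. A cell let go with its spring compressed and its orange end just below the tops stays wedged; it can then be pressed down there from above with shut fingers, 20 N at most.
- plunger (a joint): Travel of the spring contact into its block, m: 0 free, 0.006 with the cell home, 0.016 at its stop. It resists with about 2 N at first and 900 N/m more.
- jar: White plastic jar with a red cap standing on the table, 60 mm in diameter, 160 mm tall; origin at the centre of its underside, z up.
- cup: Open steel cup standing on the table, rim 74 mm in diameter, 90 mm tall; origin at the centre of its underside, z up.
- spent_cell: White spent cell standing on end on the table, 32 mm in diameter, 71 mm tall with its nub up; origin at its middle, x axis up.
Not all that is in view belongs to the job. Of the things like the part that bears cell_mid, leave any that is pink or red; of the rest the smaller one is meant.

How it is judged (in metres and radians):
On the way:
1. The cell's flat end presses the spring contact in by 3 mm or more while its orange end is still raised (tipped 6 degrees or more) (value of joint plunger above 0.003 m and angle between cell_mid's own x axis and vertical below 1.466 rad and distance between cell_mid and bay below 0.03 m and x of cell_nub in the frame of bay above 0.015 m), for 0.1 s.
At the end, for the whole second after the job is handed in: The cell lies home in the bay: middle within 4 mm level and 3 mm in height of its seat, orange end at the posts and no more than 4 mm high, along the bay within 4 degrees, spring contact held in by more than 4 mm, cell let go (horizontal distance between cell_mid and bay below 0.004 m and z of cell_mid in the frame of bay between -0.003 and 0.003 m and x of cell_nub in the frame of bay above 0.03 m and z of cell_nub in the frame of bay below 0.004 m and angle between the x axis of cell_mid and the x axis of bay, either way round below 0.07 rad and value of joint plunger above 0.004 m); the robot touches nothing.
It fails at once if The jar, cup or spent cell is knocked over (angle between any of jar, cup's own z axis and vertical above 0.6 rad or angle between spent_cell's own x axis and vertical above 0.6 rad).
It also fails if it takes over 45 s, if anything falls off the work surface, if the arm or the gripper's body presses on something with over 40 N, if the wrist force passes 120 N, or if a joint passes its speed limit or range.

## Working session

There is one attempt and no reset: what is moved stays moved. The work goes in short steps, Python scripts to look and compute and a tool call to move; the robot and the scene stay as the last step left them, time stands still between calls to the robot, and variables do not carry over. Pictures are saved under pics/ and viewed, at most 10 in all, crops included, and the job is handed in when it is done.

Besides the shell and the picture viewer there is one more tool, called after "Call:" as name(argument=value, ...) on one line, values as JSON. apply_moves: Moves the arm, as the interface text tells. Its arguments: {"type":"object","properties":{"deltas":{"type":"array"},"grip_force":{"type":"number"}},"required":["deltas"]}

```bash
ls; mkdir -p pics; python3 - <<'E'
from workcell import env,cams
import cv2,numpy as np
s=env.state();print({k:np.round(v,3).tolist() for k,v in s.items()})
a=cams.grab_frame("scene");b=cams.grab_frame("top")
cv2.imwrite("pics/scene0.png",a);cv2.imwrite("pics/top0.png",b)
for n in("scene","top","wrist"):print(n,cams.get_calibration(n))
E
```

```text
pics
{'time_s': 0.0, 'qpos': [67.211, 18.352, 89.705, -0.001, 72.041, -1.148], 'qvel': [0.015, 0.008, -0.033, -0.016, 0.112, -0.058], 'effort': [0.001, -41.244, -23.197, 0.073, 0.046, -0.0], 'ee_pos': [211.899, 534.019, 213.13], 'ee_rot': [-179.902, -0.001, 158.359], 'force': [0.582, -0.103, 0.431], 'torque': [0.059, -0.039, 0.025], 'gripper_force': 0.0, 'gripper_width': 91.434}
scene {'mtx': array([[491.52739743,   0.        , 284.69575345],
       [  0.        , 491.52739743, 211.68546678],
       [  0.        ,   0.        ,   1.        ]]), 'eye': array([1317.5676794 ,  389.90127154,  832.74307699]), 'attitude': array([-131.70721079,    0.61793633,  115.87212782])}
top {'mtx': array([[513.69328815,   0.        , 285.5057619 ],
       [  0.        , 513.69328815, 214.88149563],
       [  0.        ,   0.        ,   1.        ]]), 'eye': array([ 235.61782081,   21.27615848, 1448.92327314]), 'attitude': array([-167.43554354,   -0.17717932,  -88.13872644])}
wrist {'mtx': array([[364.91731116,   0.        , 283.57163416],
       [  0.        , 364.91731116, 207.02347785],
       [  0.        ,   0.        ,   1.        ]]), 'tool_from_camera': array([[ 1.22184753e-03, -9.59015202e-01, -2.83351990e-01,
         8.09088877e+01],
       [ 9.99999237e-01,  1.11954667e-03,  5.22969022e-04,
        -8.04115727e-01],
       [-1.84309463e-04, -2.83352413e-01,  9.59015837e-01,
        -1.71462894e+02],
       [ 0.00000000e+00,  0.00000000e+00,  0.00000000e+00,
         1.00000000e+00]])}
```

```bash
python3 -c "
import cv2
a=cv2.imread('pics/top0.png');cv2.imwrite('pics/top0b.png',cv2.resize(a,(800,600),interpolation=cv2.INTER_CUBIC))"
```

```text
(no output)
```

View pics/scene0.png

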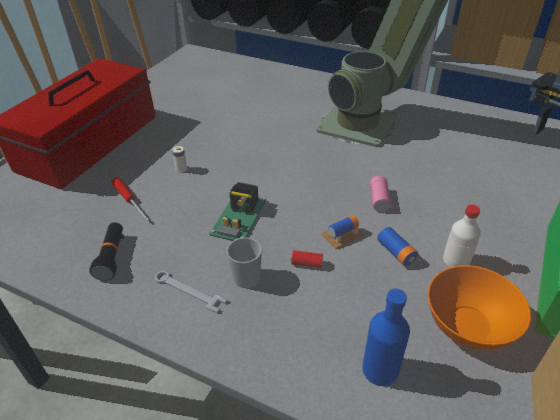

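View pics/top0.png

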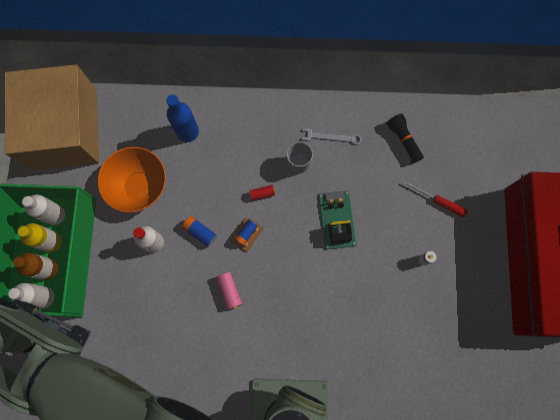

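The top view shows four cylinders. The blue cell with the orange band on the small wooden rest is at (247,234). A larger loose blue one with an orange band lies at (199,232), a red one at (262,192) and a pink one at (229,290). Red and pink are excluded and the smaller blue is meant, so I choose (247,234). The sled is at (338,220) with its spring block toward the robot, the cup at (300,155), the spent cell at (430,257) and the jar at (148,240).

```bash
cat > h.py <<'E'
import numpy as np,cv2
from scipy.spatial.transform import Rotation as R
from workcell import env,cams
def cam(n,s=None):
    c=cams.get_calibration(n)
    if n!="wrist": return c["mtx"],R.from_euler("xyz",c["attitude"],degrees=True).as_matrix(),np.array(c["eye"])
    s=s or env.state();T=c["tool_from_camera"];Rt=R.from_euler("xyz",s["ee_rot"],degrees=True).as_matrix()
    return c["mtx"],Rt@T[:3,:3],Rt@T[:3,3]+np.array(s["ee_pos"])
def cast(C,p,z):
    K,Rc,e=C;d=(Rc@np.linalg.inv(K)@np.c_[np.atleast_2d(p),np.ones(len(np.atleast_2d(p)))].T).T
    return e+d*((z-e[2])/d[:,2])[:,None]
def proj(C,P):
    K,Rc,e=C;q=(np.atleast_2d(P)-e)@Rc@K.T;return q[:,:2]/q[:,2:]
def mask(img,lo,hi,roi=None):
    m=cv2.inRange(cv2.cvtColor(img,cv2.COLOR_BGR2HSV),np.array(lo),np.array(hi))
    if roi: z=np.zeros_like(m);x0,y0,x1,y1=roi;z[y0:y1,x0:x1]=m[y0:y1,x0:x1];m=z
    return m
def big(m):
    n,l,st,c=cv2.connectedComponentsWithStats(m);i=1+np.argmax(st[1:,4]);return l==i,c[i],st[i]
E
python3 - <<'E'
from h import *
b=cv2.imread("pics/top0.png");C=cam("top")
crop=b[185:300,180:370];cv2.imwrite("pics/crop1.png",cv2.resize(crop,None,fx=4,fy=4,interpolation=cv2.INTER_CUBIC))
roi=(228,215,268,255)
bl=big(mask(b,(105,120,40),(130,255,255),roi));og=big(mask(b,(5,150,120),(16,255,255),roi))
print(bl[1:],og[1:],cast(C,[bl[1],og[1]],32))
g=big(mask(b,(45,60,30),(85,255,200),(310,180,365,255)));print(g[1:])
r=cv2.minAreaRect(np.argwhere(g[0])[:,::-1].astype(np.float32));print(r,cast(C,cv2.boxPoints(r),8))
ye=big(mask(b,(22,150,120),(34,255,255),(310,180,365,255)));print(ye[1:],cast(C,[ye[1]],62))
E
```

```text
(array([247.3626943, 229.7357513]), array([238, 220,  19,  20, 193], dtype=int32)) (array([254.17777778, 234.22222222]), array([248, 226,  15,  17,  45], dtype=int32)) [[505.14042399 132.78473964  32.        ]
 [492.98865706 113.08189882  32.        ]]
(array([335.87918782, 218.75228426]), array([319, 191,  37,  59, 985], dtype=int32))
((336.892333984375, 219.6384735107422), (56.06370162963867, 31.13271713256836), 82.87498474121094) [[ 622.62725329  -64.83341381    8.        ]
 [ 637.22269469 -154.3736841     8.        ]
 [ 474.32992496 -175.0256815     8.        ]
 [ 460.38057137  -87.57346766    8.        ]]
(array([340.66666667, 221.8974359 ]), array([332, 220,  18,   4,  39], dtype=int32)) [[ 529.93438427 -125.70429551   62.        ]]
```

View pics/crop1.png

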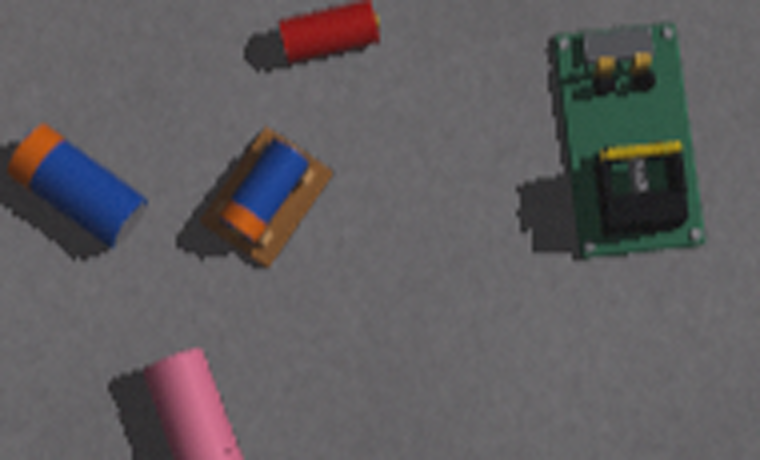

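The close crop confirms it: a blue cell with its orange band at the lower left, at crop (242,218), lying on the wooden rest. The sled has its posts at the top and the yellow bar and spring block at the bottom. I'll move above the cell for a wrist view.

Call:
apply_moves(deltas=[[-0.042, -0.026, 0, 0.04, 1], [-0.084, -0.052, 0, 0.08, 1], [-0.126, -0.078, 0, 0.12, 1], [-0.168, -0.104, 0, 0.16, 1], [-0.21, -0.13, 0, 0.19, 1]])

```text
time_s: 0.6
ee_pos: [360.0, 334.4, 213.7]
ee_rot: [-180.0, -0.0, 147.4]
force: [1.0, 0.5, -0.1]
gripper_width: 91.3
gripper_force: 0.0
```

```bash
cat >> h.py <<'E'
def to(xy,z,yaw):
    """tool shift (m) and turn (rad) to world TCP pose, from the measured pose"""
    s=env.state();Rt=R.from_euler("xyz",s["ee_rot"],degrees=True).as_matrix()
    d=Rt.T@(np.r_[xy,z]-s["ee_pos"])/1000
    t=-np.radians((yaw-s["ee_rot"][2]+180)%360-180)
    print("t",s["time_s"],"delta",d.round(4),"turn",round(t,4),"at",np.round(s["ee_pos"],1),np.round(s["ee_rot"],2),"F",np.round(s["force"],1),"w",round(s["gripper_width"],1),"q",np.round(s["qpos"],0))
E
python3 -c "
from h import *
to((500,138),214,147)"
```

```text
t 0.6 delta [-0.2238 -0.0901 -0.0003] turn 0.0073 at [360.  334.4 213.7] [-179.99   -0.    147.42] F [ 1.   0.5 -0.1] w 91.3 q [ 42.  11. 100.  -0.  69. -16.]
```

Call:
apply_moves(deltas=[[-0.045, -0.018, 0, 0.007, 1], [-0.09, -0.036, 0, 0.007, 1], [-0.135, -0.054, 0, 0.007, 1], [-0.18, -0.072, 0, 0.007, 1], [-0.224, -0.09, 0, 0.007, 1]])

```text
time_s: 1.1
ee_pos: [500.5, 137.9, 213.7]
ee_rot: [-180.0, -0.0, 147.0]
force: [1.0, 0.2, 0.1]
gripper_width: 91.1
gripper_force: 0.0
```

```bash
python3 - <<'E'
from h import *
s=env.state();b=cams.grab_frame("wrist");cv2.imwrite("pics/w1.png",b);C=cam("wrist",s)
to((500,138),214,147)
bl=big(mask(b,(105,120,30),(130,255,255)));og=mask(b,(5,160,90),(16,255,255))
print(bl[1:]);r=cv2.minAreaRect(np.argwhere(bl[0])[:,::-1].astype(np.float32));print(r)
n,l,st,c=cv2.connectedComponentsWithStats(og)
for i in range(1,n):
    if st[i,4]>100:print(st[i],c[i])
E
```

```text
t 1.15 delta [ 0.0071  0.0022 -0.0005] turn -0.0028 at [504.7 132.3 213.6] [-179.86    0.35  146.84] F [ 3.7 -4.6  0.5] w 91.4 q [ 14.  13.  97.  -0.  70. -43.]
(array([392.22348793, 104.8749661 ]), array([ 348,   82,   87,   47, 3687], dtype=int32))
((391.2248840332031, 104.93031311035156), (85.57637786865234, 45.883235931396484), 1.2188752889633179)
[427  82  30  48 956] [443.18305439 105.32635983]
[279 147  20  17 275] [288.64363636 155.74181818]
```

View pics/w1.png

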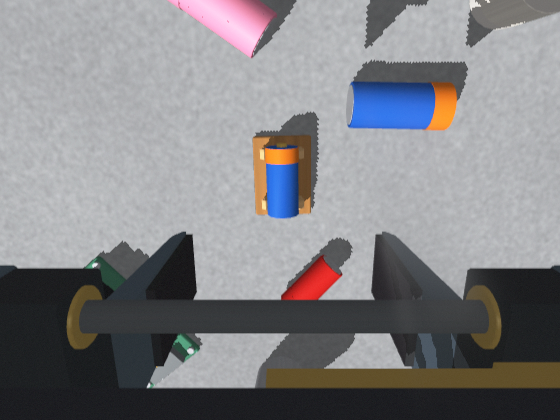

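The wrist view shows the chosen cell on its rest, blue at about (283,185) and the orange band at (283,156). It is nearly aligned with tool x. The larger decoy is at (392,105). Next I'll measure it from a still arm.

```bash
cat >> h.py <<'E'
def cellw(zax=30,roi=(230,100,340,260)):
    s=env.state();b=cams.grab_frame("wrist");C=cam("wrist",s)
    bm=big(mask(b,(105,120,25),(130,255,255),roi));om=big(mask(b,(5,190,90),(16,255,255),roi))
    print("px",bm[1:],om[1:])
    P=cast(C,[bm[1],om[1]],zax+8)
    # blue/orange edge samples: left/right edge mid-points at axis height
    m=(bm[0]|om[0]);ys=np.argwhere(m.any(1)).ravel()
    rows=ys[4:-4];mid=np.array([[np.argwhere(m[y]).mean(),y] for y in rows]);W=cast(C,mid,zax+6)
    d=np.linalg.svd(W-W.mean(0))[2][0];d*=np.sign(d@(P[1]-P[0]))
    mid_xy=(14*P[1]+54*P[0])/68
    wd=np.median([m[y].sum() for y in rows])
    print("blue,org",P.round(1).tolist(),"mid",mid_xy.round(1),"yaw",np.degrees(np.arctan2(d[1],d[0])).round(2),"len b-o",np.linalg.norm(P[1]-P[0]).round(1),"widthpx",wd)
    return mid_xy
E
python3 -c "
from h import *
env.state()
cams.grab_frame('wrist');cams.grab_frame('wrist')
m=cellw();to(m[:2],214,147)"
```

```text
px (array([282.44871795, 190.22893773]), array([ 266,  163,   33,   55, 1638], dtype=int32)) (array([288.65116279, 155.47286822]), array([279, 148,  20,  15, 258], dtype=int32))
blue,org [[503.4, 133.5, 38.0], [478.2, 157.1, 38.0]] mid [498.2 138.4  38. ] yaw 142.21 len b-o 34.5 widthpx 31.0
t 1.3 delta [ 0.001  -0.0014 -0.0006] turn -0.0015 at [499.8 139.  213.4] [-1.7997e+02 -8.0000e-02  1.4691e+02] F [0.5 0.  0.4] w 91.3 q [ 14.  13.  97.   0.  70. -43.]
```

```bash
cat >> h.py <<'E'
def blue(zax,roi=(230,100,340,260)):
    s=env.state();b=cams.grab_frame("wrist");C=cam("wrist",s)
    m,c,st=big(mask(b,(105,100,20),(130,255,255),roi))
    rows=np.arange(st[1]+6,st[1]+st[3]-6)
    L=cast(C,[[np.argwhere(m[y]).min()-.5,y] for y in rows],zax);Rr=cast(C,[[np.argwhere(m[y]).max()+.5,y] for y in rows],zax)
    W=(L+Rr)/2;f=np.polyfit(rows,W[:,:2],1);top=st[1];bot=st[1]+st[3]
    cx=lambda y:np.median([np.argwhere(m[k]).mean() for k in range(max(y-3,top),min(y+3,bot))])
    a=cast(C,[[cx(top+3),top],[cx(bot-4),bot]],zax+16)
    d=-f[0];yaw=np.degrees(np.arctan2(d[1],d[0]));u=d/np.linalg.norm(d)
    L54=(a[0]-a[1])[:2]@u
    edge=(a[0]+a[1])[:2]/2          # at body x=-7
    mid=W.mean(0)[:2];mid=mid+u*((edge-mid)@u+7)
    print("px",st,"yaw",yaw.round(2),"len54?",L54.round(1),"wid32?",np.median(np.linalg.norm(L-Rr,axis=1)).round(1),"mid",mid.round(1))
    return mid,yaw
E
python3 -c "
from h import *
m,y=blue(30);to(m,150,y)
m,y=blue(30)"
```

```text
px [ 266  165   32   55 1652] yaw 147.85 len54? 54.3 wid32? 31.5 mid [496.7 137.7]
t 1.35 delta [ 0.0008 -0.0032  0.0635] turn -0.0145 at [499.2 139.9 213.5] [-1.7997e+02 -8.0000e-02  1.4702e+02] F [ 0.  -0.  -0.6] w 91.3 q [ 14.  13.  97.   0.  70. -43.]
px [ 265  166   33   55 1626] yaw 148.16 len54? 54.4 wid32? 31.0 mid [496.7 137.4]
```

Call:
apply_moves(deltas=[[0.001, -0.003, 0.04, -0.016, 1], [0.001, -0.003, 0.08, -0.016, 1], [0.001, -0.003, 0.08, -0.016, 1], [0.001, -0.003, 0.08, -0.016, 1]])

```text
time_s: 1.8
ee_pos: [496.9, 139.0, 134.4]
ee_rot: [-180.0, -0.0, 148.1]
force: [0.2, -0.1, 1.3]
gripper_width: 91.2
gripper_force: 0.0
```

```bash
python3 - <<'E'
from h import *
s=env.state();b=cams.grab_frame("wrist");cv2.imwrite("pics/w2.png",b)
for i in range(3): m,y=blue(30,(200,60,370,300))
to(m,11,y)
E
```

```text
px [ 262  184   40   69 2572] yaw 148.54 len54? 54.7 wid32? 31.5 mid [496.4 137.7]
px [ 262  183   40   69 2567] yaw 148.01 len54? 54.8 wid32? 31.5 mid [496.4 137.9]
px [ 262  183   40   69 2576] yaw 148.22 len54? 54.8 wid32? 31.6 mid [496.7 137.7]
t 2.0 delta [ 0.0015 -0.0022  0.125 ] turn -0.0035 at [498.6 138.6 136. ] [1.7982e+02 1.6000e-01 1.4802e+02] F [ 0.5 -0.5  1.1] w 91.1 q [ 14.  17. 104.   0.  59. -44.]
```

View pics/w2.png

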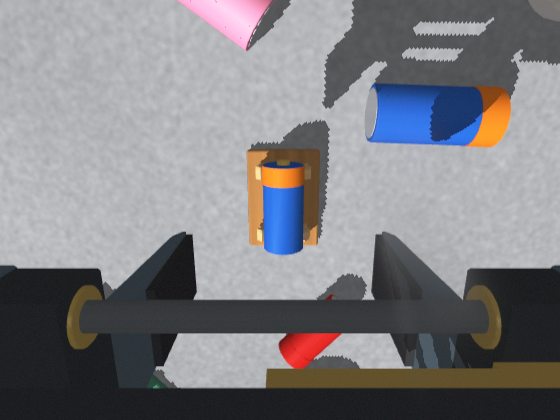

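Measurements agree: middle (496.5, 137.8), yaw 148, and the sizes match. I'll go down, aiming 2.5 mm toward the orange end.

Call:
apply_moves(deltas=[[0.003, -0.0015, 0.04, 0, 0.3], [0.003, -0.0015, 0.08, 0, 0.3], [0.003, -0.0015, 0.105, 0, 0.3], [0.003, -0.0015, 0.12, 0, 0.3], [0.003, -0.0015, 0.12, 0, 0.3]], grip_force=15)

```text
time_s: 2.5
ee_pos: [493.4, 138.1, 13.1]
ee_rot: [-179.9, -0.1, 148.0]
force: [-1.0, -0.2, 0.5]
gripper_width: 59.5
gripper_force: 0.0
```

Call:
apply_moves(deltas=[[0, 0, 0, 0, -0.1], [0, 0, 0, 0, -0.3], [0, 0, 0, 0, -0.5], [0, 0, 0, 0, -0.6], [0, 0, 0, 0, -0.6]], grip_force=15)

```text
time_s: 3.0
ee_pos: [495.6, 139.2, 15.1]
ee_rot: [179.8, 0.1, 148.0]
force: [1.6, 3.9, 3.8]
gripper_width: 31.8
gripper_force: 15.0
```

```bash
python3 - <<'E'
from h import *
for i in range(3):
  cams.grab_frame("wrist");to((494.4,139.1),14,148.2)
E
```

```text
t 3.05 delta [ 0.001  -0.0007  0.0011] turn -0.0041 at [495.6 139.2  15.1] [1.7979e+02 1.3000e-01 1.4796e+02] F [1.3 4.1 6. ] w 32.0 q [ 14.  25. 113.   0.  42. -44.]
t 3.1 delta [ 0.001  -0.0007  0.0011] turn -0.0041 at [495.6 139.2  15.1] [1.7979e+02 1.3000e-01 1.4797e+02] F [1.3 5.4 5.7] w 31.6 q [ 14.  25. 113.   0.  42. -44.]
t 3.15 delta [ 0.001  -0.0007  0.0011] turn -0.0041 at [495.6 139.2  15.1] [1.7979e+02 1.3000e-01 1.4796e+02] F [0.6 5.4 6.6] w 31.8 q [ 14.  25. 113.   0.  42. -44.]
```

Call:
apply_moves(deltas=[[0, 0, -0.02, 0, -0.6], [0, 0, -0.05, 0, -0.6], [0, 0, -0.09, 0, -0.6], [0, 0, -0.13, 0, -0.6], [0, 0, -0.16, 0, -0.6]], grip_force=20)

```text
time_s: 3.65
ee_pos: [493.5, 137.5, 175.7]
ee_rot: [-179.9, 0.0, 148.0]
force: [0.4, 0.7, -0.9]
gripper_width: 31.8
gripper_force: 20.0
```

Call:
apply_moves(deltas=[[-0.015, -0.042, 0, 0.13, -0.6], [-0.03, -0.084, 0, 0.26, -0.6], [-0.045, -0.126, 0, 0.39, -0.6], [-0.06, -0.168, 0, 0.52, -0.6], [-0.075, -0.21, 0, 0.65, -0.6]])

```text
time_s: 4.15
ee_pos: [444.2, -81.4, 173.2]
ee_rot: [-179.8, -0.0, 110.5]
force: [0.2, -0.2, -1.2]
gripper_width: 31.6
gripper_force: 20.0
```

```bash
python3 -c "
from h import *
to((433,-139),200,8)"
```

```text
t 4.15 delta [-0.0501 -0.0307 -0.0267] turn 1.7883 at [444.2 -81.4 173.2] [-1.7983e+02 -4.0000e-02  1.1046e+02] F [ 0.2 -0.2 -1.2] w 31.6 q [-12.   9. 108.  -0.  63. -32.]
```

Call:
apply_moves(deltas=[[-0.025, -0.015, -0.013, 0.145, -0.6], [-0.05, -0.03, -0.027, 0.29, -0.6], [-0.05, -0.03, -0.027, 0.435, -0.6], [-0.05, -0.03, -0.027, 0.58, -0.6], [-0.05, -0.03, -0.027, 0.725, -0.6]])

```text
time_s: 4.65
ee_pos: [434.3, -137.5, 200.1]
ee_rot: [-179.8, 0.1, 68.8]
force: [0.5, 0.3, -1.9]
gripper_width: 31.7
gripper_force: 20.0
```

Call:
apply_moves(deltas=[[0, 0, 0, 0.145, -0.6], [0, 0, 0, 0.29, -0.6], [0, 0, 0, 0.435, -0.6], [0, 0, 0, 0.58, -0.6], [0, 0, 0, 0.725, -0.6]])

```text
time_s: 5.15
ee_pos: [434.4, -137.0, 200.0]
ee_rot: [-179.9, 0.2, 27.3]
force: [0.3, 0.7, -2.0]
gripper_width: 31.4
gripper_force: 20.0
```

Call:
apply_moves(deltas=[[0, 0, 0, 0.14, -0.6], [0, 0, 0, 0.28, -0.6], [0, 0, 0, 0.34, -0.6], [0, 0, 0, 0.34, -0.6]])

```text
time_s: 5.55
ee_pos: [434.6, -137.0, 200.1]
ee_rot: [-180.0, 0.2, 8.2]
force: [0.2, -0.6, -1.8]
gripper_width: 31.6
gripper_force: 20.0
```

```bash
python3 - <<'E'
from h import *
cams.grab_frame("wrist")
to((433,-139),200,8)
s=env.state();b=cams.grab_frame("wrist");cv2.imwrite("pics/w3.png",b);np.save("w3.npy",np.r_[s["ee_pos"],s["ee_rot"]])
E
```

```text
t 5.6 delta [-0.0021  0.0017  0.0003] turn 0.0045 at [ 434.8 -137.   200.3] [-1.7996e+02  1.4000e-01  8.2600e+00] F [ 0.5  0.4 -2.9] w 31.3 q [-19.   8. 105.  -0.  67.  63.]
```

View pics/w3.png

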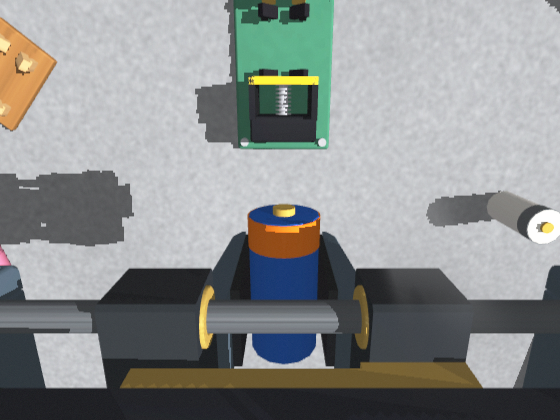

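The wrist view shows the cell held level with its nub at (284,211). Ahead of it is the sled, with the yellow bar at about (284,80) and the posts at about (269,8) and (299,8). The spent cell is at (540,225). I'll measure the bar and the base edges.

```bash
cat >> h.py <<'E'
def bar(roi,show=True):
    s=env.state();b=cams.grab_frame("wrist");C=cam("wrist",s)
    m,c,st=big(mask(b,(22,150,110),(34,255,255),roi))
    xs=np.argwhere(m.any(0)).ravel();mid=np.array([[x,np.argwhere(m[:,x]).mean()] for x in xs[4:-4]])
    W=cast(C,mid,62);f=np.polyfit(mid[:,0],W[:,:2],1);n=f[0]/np.linalg.norm(f[0])  # image right = bay -y
    u=np.array([-n[1],n[0]]);e=cast(C,[[xs[0]-.5,mid[0,1]],[xs[-1]+.5,mid[-1,1]]],62);ctr=e.mean(0)[:2]
    th=np.median(m.sum(0)[xs[5:-5]])
    yaw=np.degrees(np.arctan2(u[1],u[0]));bay=ctr+32*u
    g=big(mask(b,(45,60,30),(85,255,220),roi))
    rows=np.arange(g[2][1]+3,g[2][1]+g[2][3]-8)
    E=[cast(C,[[np.argwhere(g[0][y]).min()-.5,y] for y in rows],8),cast(C,[[np.argwhere(g[0][y]).max()+.5,y] for y in rows],8)]
    ys=[np.degrees(np.arctan2(*(np.linalg.svd(q[:,:2]-q[:,:2].mean(0))[2][0][::-1]))) for q in E]
    off=[((q[:,:2]-bay)@np.array([-u[1],u[0]])).mean().round(1) for q in E]
    print("bar px",st,"thick px",th,"len",np.linalg.norm(e[0]-e[1]).round(1),"ctr",ctr.round(1),"yaw",yaw.round(2),"green yaws",np.round(ys,2),"offs(+-45)",off,"bay",bay.round(1))
    return bay,yaw
E
python3 - <<'E'
from h import *
for i in range(3): bay,y=bar((200,0,360,160))
E
```

```text
bar px [248  76  70   9 603] thick px 9.0 len 56.2 ctr [ 527.6 -123. ] yaw 8.03 green yaws [-171.86 -171.86] offs(+-45) [np.float64(44.4), np.float64(-45.0)] bay [ 559.3 -118.5]
bar px [248  76  67  10 551] thick px 9.0 len 53.9 ctr [ 526.4 -122. ] yaw 8.14 green yaws [-171.87 -171.85] offs(+-45) [np.float64(43.2), np.float64(-46.1)] bay [ 558.1 -117.5]
bar px [248  77  70   9 609] thick px 9.0 len 56.3 ctr [ 527.6 -123.1] yaw 8.13 green yaws [-171.87 -171.81] offs(+-45) [np.float64(44.5), np.float64(-44.8)] bay [ 559.2 -118.6]
```

Bay is at about (559.3, -118.6), yaw 8.1, and the base width and yaw agree. The tool cannot tilt, so I'll tip the cell in the grip by pressing its orange end on the top of a cheek from the -y side. First I check the grip offset from the nub, then go there.

```bash
python3 - <<'E'
from h import *
s=env.state();C=cam("wrist",s);b=cams.grab_frame("wrist")
m,c,st=big(mask(b,(18,120,90),(32,255,255),(260,195,310,225)));print(c,st)
Rt=R.from_euler("xyz",s["ee_rot"],degrees=True).as_matrix()
for tx in (32,34.5,37): print(tx,proj(C,Rt@np.array([tx,0,-16])+s["ee_pos"]).round(1))
E
```

```text
[283.67811159 210.23175966] [273 205  22  12 233]
32 [[282.3 211.1]]
34.5 [[282.3 205.8]]
37 [[282.3 200.3]]
```

Call:
apply_moves(deltas=[[0.016, 0.011, 0, -0.145, -0.6], [0.032, 0.022, 0, -0.29, -0.6], [0.048, 0.033, 0, -0.435, -0.6], [0.064, 0.044, 0, -0.58, -0.6], [0.08, 0.053, 0, -0.725, -0.6]])

```text
time_s: 6.35
ee_pos: [523.2, -178.6, 200.7]
ee_rot: [-180.0, 0.0, 50.1]
force: [0.4, 0.3, -2.4]
gripper_width: 31.6
gripper_force: 20.0
```

Call:
apply_moves(deltas=[[0, 0, 0.015, -0.145, -0.6], [0, 0, 0.03, -0.29, -0.6], [0, 0, 0.045, -0.435, -0.6], [0, 0, 0.06, -0.58, -0.6], [0, 0, 0.075, -0.725, -0.6]])

```text
time_s: 6.85
ee_pos: [522.6, -178.1, 125.2]
ee_rot: [-180.0, -0.0, 91.6]
force: [-0.6, 0.1, -1.1]
gripper_width: 31.4
gripper_force: 20.0
```

Call:
apply_moves(deltas=[[0, 0, 0.01, -0.12, -0.6], [0, 0, 0.02, -0.12, -0.6], [0, 0, 0.03, -0.12, -0.6], [0, 0, 0.03, -0.12, -0.6]])

```text
time_s: 7.25
ee_pos: [521.7, -177.8, 94.5]
ee_rot: [-179.9, -0.1, 98.0]
force: [0.2, -0.0, -1.4]
gripper_width: 31.7
gripper_force: 20.0
```

```bash
python3 -c "
from h import *
to((521.3,-178.1),80,98.1)
cams.grab_frame('wrist')
to((521.3,-178.1),80,98.1)"
```

```text
t 7.25 delta [-0.0003 -0.0004  0.0145] turn -0.0009 at [ 521.7 -177.8   94.5] [-1.7985e+02 -8.0000e-02  9.8050e+01] F [ 0.2 -0.  -1.4] w 31.7 q [-20.  22. 103.   0.  55. -28.]
t 7.3 delta [ 0.     -0.001   0.0154] turn -0.0006 at [ 522.3 -178.    95.4] [-1.7994e+02 -4.0000e-02  9.8060e+01] F [ 0.5  0.1 -1.5] w 31.3 q [-20.  22. 102.   0.  55. -28.]
```

Call:
apply_moves(deltas=[[0, 0, 0.01, 0, -0.6], [0, 0, 0.02, 0, -0.6], [0, 0, 0.029, 0, -0.6], [0, 0, 0.032, 0, -0.6], [0, 0, 0.034, 0, -0.6]])

```text
time_s: 7.8
ee_pos: [521.9, -178.1, 62.1]
ee_rot: [-179.9, -0.0, 98.2]
force: [-2.7, 0.1, 6.9]
gripper_width: 31.7
gripper_force: 20.0
```

Call:
apply_moves(deltas=[[0, 0, 0.002, 0, -0.6], [0, 0, 0.004, 0, -0.6], [0, 0, 0.006, 0, -0.6], [0, 0, 0.008, 0, -0.6], [0, 0, 0.008, 0, -0.6]])

```text
time_s: 8.3
ee_pos: [522.7, -179.9, 55.3]
ee_rot: [180.0, 0.2, 98.2]
force: [-3.6, -5.5, 7.0]
gripper_width: 31.3
gripper_force: 20.0
```

```bash
cat > tilt.py <<'E'
from h import *
# nub pixel -> tilt: nub is at grip + 34.5 along the tipped axis
s=env.state();C=cam("wrist",s);b=cams.grab_frame("wrist");cv2.imwrite("pics/tl.png",b)
m,c,st=big(mask(b,(18,120,90),(32,255,255),(255,190,315,250)));print("nub",c,st)
m,c2,s2=big(mask(b,(105,100,15),(130,255,255),(230,200,340,385)));print("blue",c2,s2)
Rt=R.from_euler("xyz",s["ee_rot"],degrees=True).as_matrix()
for a in (0,5,10,15,20,25):
    u=np.array([np.cos(np.radians(a)),0,-np.sin(np.radians(a))]);n=np.array([-u[2]*0-np.sin(np.radians(a)),0,-np.cos(np.radians(a))])
    g=np.array([0,0,-16.])
    print(a,"nubtop",proj(C,Rt@(g+34.5*u+5*n)+s["ee_pos"]).round(1)[0],"nubbot",proj(C,Rt@(g+34.5*u-5*n)+s["ee_pos"]).round(1)[0],"toprim",proj(C,Rt@(g+31.5*u+16*n)+s["ee_pos"]).round(1)[0],"blue/or",proj(C,Rt@(g+17.5*u+16*n)+s["ee_pos"]).round(1)[0])
to((521.3,-178.1),53.3,98.1)
E
python3 tilt.py
```

```text
nub [283.065625 218.334375] [272 211  23  16 320]
blue [283.16141732 224.5151856 ] [ 247  204   73   39 1778]
0 nubtop [285.  209.5] nubbot [284.9 203.1] toprim [285.1 224.5] blue/or [285.  256.4]
5 nubtop [285.  212.8] nubbot [285.  204.3] toprim [285.1 230.3] blue/or [285.  261.1]
10 nubtop [285.  216.8] nubbot [285.  206.1] toprim [285.1 236.7] blue/or [285. 266.]
15 nubtop [285.  221.5] nubbot [285.  208.6] toprim [285.1 243.6] blue/or [285.  271.1]
20 nubtop [285.1 226.7] nubbot [285.  211.8] toprim [285.1 251. ] blue/or [285.  276.2]
25 nubtop [285.1 232.6] nubbot [285.  215.5] toprim [285.1 258.8] blue/or [285.  281.4]
t 8.35 delta [ 0.002  -0.0011  0.0021] turn 0.0021 at [ 522.7 -179.9   55.4] [179.98   0.19  98.22] F [-3.7 -5.4  7.3] w 31.8 q [-20.  25. 105.  -0.  50. -28.]
```

Call:
apply_moves(deltas=[[0, 0, 0.001, 0, -0.6], [0, 0, 0.002, 0, -0.6], [0, 0, 0.003, 0, -0.6], [0, 0, 0.003, 0, -0.6]])

```text
time_s: 8.75
ee_pos: [522.9, -180.2, 52.5]
ee_rot: [180.0, 0.2, 98.2]
force: [-3.2, -6.1, 7.8]
gripper_width: 31.7
gripper_force: 20.0
```

Call:
apply_moves(deltas=[[0, 0, -0.01, 0, -0.6], [0, 0, -0.03, 0, -0.6], [0, 0, -0.05, 0, -0.6], [0, 0, -0.06, 0, -0.6], [0, 0, -0.06, 0, -0.6]])

```text
time_s: 9.25
ee_pos: [523.8, -178.3, 112.5]
ee_rot: [179.8, 0.1, 98.1]
force: [-0.9, -1.1, -2.8]
gripper_width: 31.3
gripper_force: 20.0
```

```bash
python3 tilt.py
```

```text
nub [283.16285714 222.25428571] [272 214  23  18 350]
blue [283.34337057 228.77319087] [ 247  206   74   44 2059]
0 nubtop [285.  209.5] nubbot [284.9 203.1] toprim [285.  224.5] blue/or [285.  256.4]
5 nubtop [285.  212.8] nubbot [285.  204.3] toprim [285.1 230.3] blue/or [285.  261.1]
10 nubtop [285.  216.8] nubbot [285.  206.1] toprim [285.1 236.7] blue/or [285. 266.]
15 nubtop [285.  221.5] nubbot [285.  208.6] toprim [285.1 243.6] blue/or [285.  271.1]
20 nubtop [285.  226.7] nubbot [285.  211.8] toprim [285.1 251. ] blue/or [285.  276.2]
25 nubtop [285.1 232.6] nubbot [285.  215.5] toprim [285.1 258.8] blue/or [285.  281.4]
t 9.3 delta [ 0.0002 -0.0017  0.058 ] turn 0.0006 at [ 522.9 -178.   111.3] [1.7993e+02 2.0000e-02 9.8140e+01] F [-0.9 -0.5 -3.1] w 31.4 q [-20.  21. 101.   0.  57. -28.]
```

View pics/tl.png

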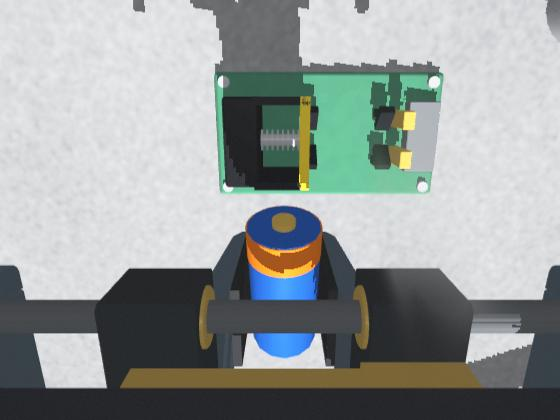

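The picture shows the cell tipped orange end up by about 20 degrees: nub at (283,222), top rim at row 250. It also gives a second view of the sled, with the bar at (305,142) and posts at (405,120) and (405,158). I'll use it to check the bay.

```bash
python3 - <<'E'
from h import *
S=[env.state() for i in range(1)]
s=env.state();b=cams.grab_frame("wrist");C=cam("wrist",s)
m,c,st=big(mask(b,(22,150,90),(34,255,255),(290,90,320,200)));print(c,st)
r=cv2.minAreaRect(np.argwhere(m)[:,::-1].astype(np.float32));print(r)
a=np.radians(8.13);u=np.array([np.cos(a),np.sin(a)])
p=cast(C,[[st[0]+st[2]/2-.5,st[1]+st[3]/2-.5]],62)[0];print("bar",p,"bay",p[:2]+32*u)
pm=mask(b,(15,120,120),(32,255,255),(380,100,430,180));n,l,q,cc=cv2.connectedComponentsWithStats(pm)
for i in range(1,n):
    if q[i,4]>40:print("post",q[i],cc[i],cast(C,[cc[i]],38)[0])
bay=np.array([559.3,-118.6]);R2=np.array([u,[-u[1],u[0]]])
print(np.round(s["ee_pos"],1))
for i in range(1,n):
    if q[i,4]>40:print("post in bay frame",R2@(cast(C,[cc[i]],38)[0][:2]-bay))
t=bay+R2.T@np.array([12.0,0]);print(t);to(t,120,8.13)
E
```

```text
[305.74535519 143.27431694] [300  98  12  93 915]
((305.6533508300781, 143.99441528320312), (10.272856712341309, 92.14930725097656), 0.9240452647209167)
bar [ 527.60640952 -122.5422568    62.        ] bay [ 559.2848014 -118.01683  ]
post [393 111  25  20 376] [405.85904255 120.43882979] [ 591.90039989 -100.68783796   38.        ]
post [391 148  23  22 316] [402.0664557  157.17088608] [ 595.08027489 -124.54155443   38.        ]
[ 522.9 -178.   111.3]
post in bay frame [34.80588817 13.12180515]
post in bay frame [ 34.58042187 -10.94187202]
[ 571.17939696 -116.90296495]
t 9.35 delta [ 0.0534  0.057  -0.0095] turn 1.5709 at [ 522.3 -177.8  110.5] [-1.7997e+02 -3.0000e-02  9.8140e+01] F [-0.1 -0.1 -0.8] w 31.7 q [-20.  21. 101.   0.  57. -28.]
```

Call:
apply_moves(deltas=[[0.011, 0.012, 0, 0.145, -0.6], [0.022, 0.024, 0, 0.29, -0.6], [0.033, 0.036, 0, 0.435, -0.6], [0.044, 0.048, 0, 0.58, -0.6], [0.0535, 0.0585, 0, 0.725, -0.6]])

```text
time_s: 9.85
ee_pos: [572.6, -115.9, 109.4]
ee_rot: [-179.9, 0.0, 56.3]
force: [-0.5, -0.1, -2.1]
gripper_width: 32.0
gripper_force: 20.0
```

Call:
apply_moves(deltas=[[0, 0, 0, 0.145, -0.6], [0, 0, 0, 0.29, -0.6], [0, 0, 0, 0.435, -0.6], [0, 0, 0, 0.58, -0.6], [0, 0, 0, 0.725, -0.6]])

```text
time_s: 10.35
ee_pos: [572.1, -116.5, 109.3]
ee_rot: [-179.9, 0.1, 14.7]
force: [0.2, -0.2, -2.4]
gripper_width: 31.5
gripper_force: 20.0
```

Call:
apply_moves(deltas=[[0, 0, 0, 0.12, -0.6], [0, 0, 0, 0.12, -0.6], [0, 0, 0, 0.12, -0.6]])

```text
time_s: 10.65
ee_pos: [572.4, -116.7, 109.9]
ee_rot: [-180.0, 0.1, 8.3]
force: [-0.2, -1.1, -2.4]
gripper_width: 31.4
gripper_force: 20.0
```

```bash
cat >> h.py <<'E'
A=np.radians(8.13);U=np.array([np.cos(A),np.sin(A)]);R2=np.array([U,[-U[1],U[0]]]);BAY=np.array([559.3,-118.3])
def rel(n=3):
    P=[];
    for i in range(n):
        s=env.state();P.append(np.r_[s["ee_pos"],s["ee_rot"][2]]);cams.grab_frame("wrist")
    P=np.mean(P,0);print("TCP in bay frame",(R2@(P[:2]-BAY)).round(1),"z",P[2].round(1),"yaw",P[3].round(2),"F bay",(R2@s["force"][:2]).round(1),s["force"][2].round(1),"w",round(s["gripper_width"],1),"t",s["time_s"])
E
python3 -c "
from h import *
rel(4)
bar((180,60,400,420))"
```

```text
TCP in bay frame [13.4 -0.3] z 110.3 yaw 8.29 F bay [ 0.6 -0.6] -0.7 w 31.8 t 10.8
bar px [257 176  17   3  19] thick px 1.0 len 10.5 ctr [ 604.2 -101.2] yaw 8.32 green yaws [-171.87 -171.84] offs(+-45) [np.float64(33.4), np.float64(-55.8)] bay [635.8 -96.6]
```

Call:
apply_moves(deltas=[[0, 0, 0.02, 0, -0.6], [0, 0, 0.04, 0, -0.6], [0, 0, 0.058, 0, -0.6], [0, 0, 0.068, 0, -0.6], [0, 0, 0.074, 0, -0.6]])

```text
time_s: 11.4
ee_pos: [572.7, -116.8, 36.1]
ee_rot: [-180.0, 0.1, 8.2]
force: [1.1, -0.0, -1.4]
gripper_width: 31.7
gripper_force: 20.0
```

```bash
python3 - <<'E'
from h import *
rel(2)
b=cams.grab_frame("wrist");c=cams.grab_frame("scene")[140:260,170:290]
cv2.imwrite("pics/m1.png",np.hstack([b[150:400,150:420],cv2.resize(c,(250,250),interpolation=cv2.INTER_CUBIC)]))
E
```

```text
TCP in bay frame [13.4 -0.3] z 35.9 yaw 8.2 F bay [0.2 0.2] -2.8 w 31.3 t 11.45
```

View pics/m1.png

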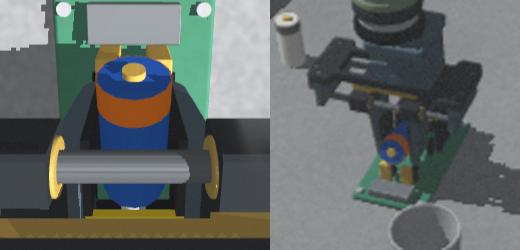

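The crop shows the tipped cell inside the sled, nub at (133,72) centred between the posts, and no contact force. I'll slide the flat end under the bar.

Call:
apply_moves(deltas=[[-0.001, 0, 0.002, 0, -0.6], [-0.003, 0, 0.003, 0, -0.6], [-0.005, 0, 0.004, 0, -0.6], [-0.007, 0, 0.005, 0, -0.6], [-0.008, 0, 0.005, 0, -0.6]])

```text
time_s: 12.1
ee_pos: [566.4, -118.1, 32.7]
ee_rot: [180.0, -0.2, 8.2]
force: [3.7, 1.2, 0.9]
gripper_width: 31.3
gripper_force: 20.0
```

```bash
python3 -c "
from h import *
rel(2)"
```

```text
TCP in bay frame [ 7.  -0.8] z 32.7 yaw 8.16 F bay [2.5 1.1] 0.4 w 31.5 t 12.15
```

Call:
apply_moves(deltas=[[-0.001, 0, 0, 0, -0.6], [-0.002, 0, 0, 0, -0.6], [-0.003, 0, 0.001, 0, -0.6], [-0.004, 0, 0.001, 0, -0.6], [-0.005, 0, 0.001, 0, -0.6]], grip_force=25)

```text
time_s: 12.7
ee_pos: [562.5, -118.8, 31.9]
ee_rot: [179.9, -0.3, 8.2]
force: [6.7, 1.0, 3.3]
gripper_width: 31.4
gripper_force: 25.0
```

```bash
python3 -c "
from h import *
rel(2)"
```

```text
TCP in bay frame [ 3. -1.] z 31.9 yaw 8.16 F bay [6.7 0.4] 2.4 w 31.4 t 12.75
```

Call:
apply_moves(deltas=[[-0.001, 0, 0, 0, -0.6], [-0.0025, 0, 0, 0, -0.6], [-0.004, 0, 0, 0, -0.6], [-0.0055, 0, 0, 0, -0.6], [-0.0065, 0, 0, 0, -0.6]], grip_force=28)

```text
time_s: 13.3
ee_pos: [559.5, -119.4, 32.4]
ee_rot: [179.9, -0.7, 8.1]
force: [15.2, 5.0, -1.7]
gripper_width: 31.8
gripper_force: 28.0
```

```bash
cat tilt.py | sed 's/^to(.*/rel(2)/' > tilt2.py; python3 tilt2.py | grep -v "^[05]\|^25"
```

```text
nub [283.33893557 221.88795518] [272 213  23  19 357]
blue [283.22738386 228.23422983] [ 247  205   74   45 2045]
10 nubtop [282.2 216.4] nubbot [282.3 205.7] toprim [282.1 236.3] blue/or [282.1 265.6]
15 nubtop [282.2 221.1] nubbot [282.3 208.2] toprim [282.  243.2] blue/or [282.1 270.6]
20 nubtop [282.1 226.3] nubbot [282.2 211.3] toprim [282.  250.6] blue/or [282.1 275.8]
TCP in bay frame [ 0.1 -1.1] z 32.4 yaw 8.09 F bay [13.9  2.8] -0.3 w 31.4 t 13.4
```

Call:
apply_moves(deltas=[[0, 0, 0.001, 0, -0.6], [0, 0, 0.002, 0, -0.6], [0, 0, 0.002, 0, -0.6]])

```text
time_s: 13.75
ee_pos: [559.0, -119.6, 31.4]
ee_rot: [179.9, -0.7, 8.1]
force: [9.8, 3.9, 7.3]
gripper_width: 31.5
gripper_force: 28.0
```

```bash
python3 -c "
from h import *
rel(2)"
```

```text
TCP in bay frame [-0.5 -1.2] z 31.5 yaw 8.12 F bay [10.9  2.6] 7.0 w 31.5 t 13.8
```

Call:
apply_moves(deltas=[[-0.001, -0.001, 0, 0, -0.6], [-0.002, -0.001, 0, 0, -0.6], [-0.003, -0.001, 0, 0, -0.6], [-0.003, -0.001, 0, 0, -0.6]])

```text
time_s: 14.25
ee_pos: [558.0, -119.6, 31.8]
ee_rot: [179.8, -0.9, 8.1]
force: [13.7, 1.9, 4.8]
gripper_width: 31.5
gripper_force: 28.0
```

```bash
python3 tilt2.py | grep -v "^[05]\|^25"
```

```text
nub [283.18181818 221.63352273] [272 213  23  18 352]
blue [283.24531096 228.005923  ] [ 247  205   74   44 2026]
10 nubtop [282.2 216.4] nubbot [282.3 205.7] toprim [282.1 236.3] blue/or [282.1 265.6]
15 nubtop [282.2 221.1] nubbot [282.3 208.2] toprim [282.  243.3] blue/or [282.1 270.6]
20 nubtop [282.1 226.4] nubbot [282.2 211.3] toprim [282.  250.6] blue/or [282.1 275.8]
TCP in bay frame [-1.5 -1.1] z 31.7 yaw 8.13 F bay [15.2  1.7] 4.7 w 31.3 t 14.35
```

Call:
apply_moves(deltas=[[0, 0, 0.0015, 0, -0.6], [-0.0005, 0, 0.003, 0, -0.6], [-0.001, 0, 0.0045, 0, -0.6], [-0.001, 0, 0.0045, 0, -0.6]])

```text
time_s: 14.8
ee_pos: [556.6, -119.9, 27.7]
ee_rot: [179.8, -0.9, 8.1]
force: [12.9, 1.9, 9.5]
gripper_width: 31.5
gripper_force: 28.3
```

```bash
python3 tilt2.py | grep -v "^[0]\|^25"
```

```text
nub [283.58974359 215.77884615] [273 208  22  17 312]
blue [283.54086957 282.4473913 ] [ 248  256   72   44 2300]
5 nubtop [282.2 212.4] nubbot [282.3 203.9] toprim [282.1 229.9] blue/or [282.1 260.7]
10 nubtop [282.2 216.4] nubbot [282.3 205.7] toprim [282.1 236.3] blue/or [282.1 265.6]
15 nubtop [282.2 221.1] nubbot [282.3 208.2] toprim [282.  243.2] blue/or [282.1 270.6]
20 nubtop [282.1 226.4] nubbot [282.2 211.3] toprim [282.  250.6] blue/or [282.1 275.8]
TCP in bay frame [-2.9 -1.2] z 27.7 yaw 8.14 F bay [12.5  1. ] 9.4 w 31.5 t 14.9
```

Call:
apply_moves(deltas=[[0, 0, 0.0015, 0, -0.6], [0, 0, 0.003, 0, -0.6], [0.0005, 0, 0.0045, 0, -0.6], [0.0005, 0, 0.0055, 0, -0.6], [0.0005, 0, 0.0055, 0, -0.6]])

```text
time_s: 15.45
ee_pos: [557.0, -120.0, 22.0]
ee_rot: [179.7, -0.9, 8.2]
force: [12.5, 1.5, 7.4]
gripper_width: 31.7
gripper_force: 28.5
```

```bash
python3 tilt2.py | grep -v "^25\|^20"
```

```text
nub [283.82638889 211.60763889] [273 205  23  15 288]
blue [283.57132216 279.83836127] [ 248  252   72   48 2685]
0 nubtop [282.3 209.1] nubbot [282.4 202.7] toprim [282.1 224.1] blue/or [282.1 255.9]
5 nubtop [282.2 212.4] nubbot [282.3 203.9] toprim [282.1 229.9] blue/or [282.1 260.7]
10 nubtop [282.2 216.4] nubbot [282.3 205.7] toprim [282.1 236.3] blue/or [282.1 265.6]
15 nubtop [282.2 221.1] nubbot [282.3 208.2] toprim [282.  243.2] blue/or [282.1 270.6]
TCP in bay frame [-2.5 -1.4] z 22.0 yaw 8.15 F bay [12.4 -0.1] 7.5 w 31.5 t 15.55
```

Call:
apply_moves(deltas=[[0, 0, 0.0015, 0, -0.6], [0, 0, 0.003, 0, -0.6], [0.0005, 0, 0.004, 0, -0.6], [0.0005, 0, 0.0045, 0, -0.6], [0.0005, 0, 0.0045, 0, -0.6]])

```text
time_s: 16.1
ee_pos: [557.1, -119.9, 17.8]
ee_rot: [179.8, -0.8, 8.2]
force: [10.6, 2.3, 10.4]
gripper_width: 31.5
gripper_force: 28.0
```

```bash
python3 tilt2.py | grep -v "^25\|^20"
```

```text
nub [298.46712803 230.4083045 ] [284 222  31  16 289]
blue [283.56654497 277.63159642] [ 248  249   72   51 3013]
0 nubtop [282.3 209.1] nubbot [282.4 202.7] toprim [282.1 224.1] blue/or [282.1 255.9]
5 nubtop [282.2 212.4] nubbot [282.3 203.9] toprim [282.1 229.9] blue/or [282.1 260.7]
10 nubtop [282.2 216.4] nubbot [282.3 205.7] toprim [282.1 236.3] blue/or [282.1 265.6]
15 nubtop [282.2 221.1] nubbot [282.3 208.2] toprim [282.  243.2] blue/or [282.1 270.6]
TCP in bay frame [-2.4 -1.3] z 17.8 yaw 8.17 F bay [10.2  1. ] 9.9 w 31.7 t 16.2
```

Call:
apply_moves(deltas=[[0, 0, 0.001, 0, -0.6], [0.001, 0, 0.0015, 0, -0.6], [0.002, 0, 0.0015, 0, -0.6], [0.002, 0, 0.0015, 0, -0.6]])

```text
time_s: 16.65
ee_pos: [557.3, -119.4, 15.9]
ee_rot: [179.8, -0.6, 8.2]
force: [7.2, 1.4, 11.1]
gripper_width: 31.4
gripper_force: 28.0
```

Call:
apply_moves(deltas=[[0, 0, 0, 0, -0.2], [0, 0, 0, 0, 0], [0, 0, 0, 0, 0], [0, 0, -0.02, 0, 0], [0, 0, -0.06, 0, 0]])

```text
time_s: 17.15
ee_pos: [548.7, -118.1, 69.9]
ee_rot: [-179.8, 0.6, 8.2]
force: [-0.3, -0.7, 0.1]
gripper_width: 45.4
gripper_force: 0.0
```

Call:
apply_moves(deltas=[[-0.03, 0, -0.04, 0, 0], [-0.07, 0, -0.07, 0, 0], [-0.11, 0, -0.1, 0, 0], [-0.12, 0, -0.12, 0, 0], [-0.12, 0, -0.12, 0, 0]])

```text
time_s: 17.65
ee_pos: [432.1, -136.2, 194.9]
ee_rot: [179.9, -0.1, 8.1]
force: [0.7, -0.7, 0.2]
gripper_width: 45.6
gripper_force: 0.0
```

```bash
python3 - <<'E'
from h import *
rel(2)
b=cams.grab_frame("wrist");cv2.imwrite("pics/f0.png",b);c=cams.grab_frame("scene")
cv2.imwrite("pics/f1.png",np.hstack([cv2.resize(b[0:260,150:410],(400,400)),cv2.resize(c[160:260,190:290],(400,400),interpolation=cv2.INTER_CUBIC)]))
E
```

```text
TCP in bay frame [-128.1    0.4] z 194.1 yaw 8.13 F bay [-0.6  0.6] -0.6 w 45.5 t 17.7
```

View pics/f1.png

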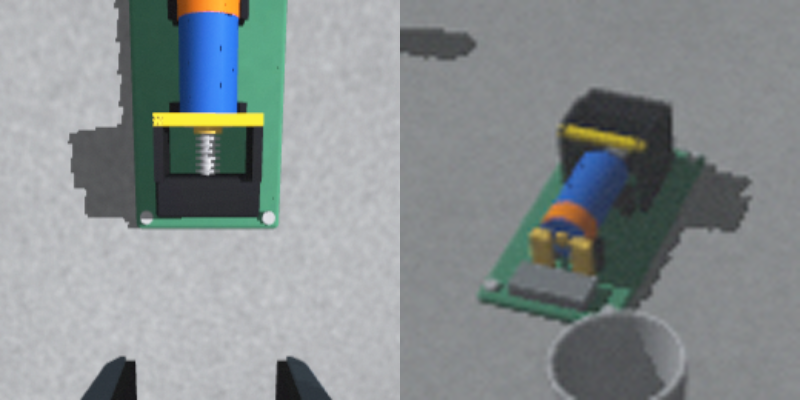

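The cell is in the sled with its nub between the posts, at right crop (561,238), and it looks level. As a height check and to make sure it is seated, I'll press gently on the orange end with shut fingers.

Call:
apply_moves(deltas=[[0.04, 0, 0, 0, -1], [0.085, 0, 0, 0, -1], [0.13, 0, 0.03, 0, -1], [0.15, 0, 0.07, 0, -1], [0.15, 0, 0.11, 0, -1]], grip_force=10)

```text
time_s: 18.35
ee_pos: [585.4, -113.5, 79.1]
ee_rot: [-180.0, 0.0, 8.3]
force: [-1.8, -0.1, -0.1]
gripper_width: 8.6
gripper_force: 0.0
```

Call:
apply_moves(deltas=[[0, 0, 0.008, 0, -1], [0, 0, 0.016, 0, -1], [0, 0, 0.024, 0, -1], [0, 0, 0.028, 0, -1], [0, 0, 0.028, 0, -1]])

```text
time_s: 18.85
ee_pos: [582.4, -114.7, 55.8]
ee_rot: [180.0, -0.1, 8.2]
force: [-0.3, -0.4, 0.4]
gripper_width: 0.2
gripper_force: 0.0
```

```bash
python3 -c "
from h import *
rel(3)"
```

```text
TCP in bay frame [23.6  0.2] z 56.0 yaw 8.17 F bay [0.4 0.6] 0.7 w 0.6 t 18.95
```

Call:
apply_moves(deltas=[[0, 0, 0.002, 0, -1], [0, 0, 0.003, 0, -1], [0, 0, 0.004, 0, -1], [0, 0, 0.005, 0, -1], [0, 0, 0.005, 0, -1]])

```text
time_s: 19.5
ee_pos: [582.3, -114.5, 50.2]
ee_rot: [-180.0, -0.0, 8.2]
force: [-1.4, -0.3, 2.5]
gripper_width: 0.7
gripper_force: 1.5
```

Call:
apply_moves(deltas=[[0, 0, 0.001, 0, -1], [0, 0, 0.002, 0, -1], [0, 0, 0.003, 0, -1], [0, 0, 0.003, 0, -1]])

```text
time_s: 19.9
ee_pos: [582.4, -114.5, 50.0]
ee_rot: [180.0, -0.1, 8.2]
force: [-5.6, 1.7, 18.3]
gripper_width: 0.4
gripper_force: 9.4
```

```bash
python3 -c "
from h import *
rel(3)"
```

```text
TCP in bay frame [23.4  0.5] z 49.9 yaw 8.18 F bay [-6.2  1.2] 19.0 w 0.3 t 20.0
```

Contact came at z = 50.0, which is the home top height, and it held firm at 19 N. The cell is seated. I'll back off and check once from above.

Call:
apply_moves(deltas=[[0, 0, -0.03, 0, -1], [0, 0, -0.07, 0, -1], [-0.04, 0, -0.11, 0, -1], [-0.08, 0, -0.15, 0, -1], [-0.08, 0, -0.15, 0, -1]])

```text
time_s: 20.55
ee_pos: [502.0, -126.5, 200.6]
ee_rot: [179.9, -0.3, 8.1]
force: [1.4, 0.6, 0.2]
gripper_width: 0.6
gripper_force: 0.0
```

```bash
python3 - <<'E'
from h import *
rel(3)
s=env.state();b=cams.grab_frame("wrist");C=cam("wrist",s);cv2.imwrite("pics/f2.png",b)
m,c,st=big(mask(b,(105,100,20),(130,255,255),(200,0,370,200)));print("blue",c,st)
f=lambda x,y,z:proj(C,np.r_[BAY+R2.T@np.array([x,y]),z]).round(1)[0]
print("expect band edge top",f(20,0,50),"bar edge",f(-29,0,62),"left/right",f(0,16,34),f(0,-16,34))
og=big(mask(b,(3,150,80),(17,255,255),(200,0,370,200)));print("orange",og[1:],"expect",f(20,0,50),f(34,0,50))
rows=np.arange(st[1]+6,st[1]+st[3]-4)
W=cast(C,[[np.argwhere(m[y])[[0,-1]].mean(),y] for y in rows],36)
g=(W[:,:2]-BAY)@R2.T;p=np.polyfit(g[:,0],g[:,1],1);print("yaw err deg",np.degrees(p[0]).round(2),"y",p[1].round(2))
E
```

```text
TCP in bay frame [-57.5  -0. ] z 200.0 yaw 8.13 F bay [ 0.1 -0.4] -0.1 w 0.8 t 20.65
blue [284.19399311 133.50910881] [ 267  105   36   58 2031]
expect band edge top [283.5 103.1] bar edge [283.4 163.5] left/right [265.6 126.1] [301.3 126.1]
orange (array([276.12921348,  94.83146067]), array([266,  86,  22,  18, 356], dtype=int32)) expect [283.5 103.1] [283.5  85.6]
yaw err deg 0.83 y -0.53
```

Cell position, heading and height all match home, so I'm handing in.

```bash
python3 -c "
from workcell import env
print(env.job_done())"
```

```text
the job is handed in; nothing more can be done
None
```

The blue cell lies level and home in the sled with the gripper clear, handed in at about 21 s of the 45 s allowed; the hand-in returned no verdict, so this rests on my own checks.

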